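# Slide the clipboard out from under the notebook

## Robot

A 6-joint arm with a two-finger parallel gripper is mounted at the origin on the work surface. World frame = base frame: x ahead of the robot, y to its left, z up, the work surface at z = 0. Lengths are in m, angles in rad, forces in N, time in s.
With the tool pointing down it reaches from about 0.3 to 0.825 m from the base axis. Payload 5.4 kg.
Tool frame: the origin (TCP) lies at the very end of the fingers, on their centre line; the grasp point (between the pads) lies 19 mm behind it; z points along the fingers, y is the line along which they close (so a half turn about z gives the same grasp; the last joint's range is limited). The gripper opens to 92 mm and grips with 3 to 60 N. Pads are 20 mm wide; open, the fingers measure 128 mm over their backs; the gripper's body (75 mm by 189 mm) begins 69 mm behind the grasp point.
Start: joints at [-1.524, 0.158, 1.597, -0, 1.386, -0.21], TCP at [0.146, -0.556, 0.192] pointing down, gripper open.
Joint ranges: [-2.91, 2.91], [-0.94, 2.29], [0.18, 2.7], [-1.29, 4.43], [0.17, 2.64], [-3, 3]. Speed limits (rad/s): [2.57, 2.57, 3.14, 3.14, 3.14, 3.14].

## Interface

Orientations are given as a rotation vector (axis times angle).
In Python, from station import r, viewer, order gives the robot as it stands (r), with the cameras (viewer) and the job (order).
- The arm moves only by the tool send_path, called after "Request:" as name([rows], argument=value, ...), one row to a line, values as JSON. Schema: {"type":"object","properties":{"moves":{"type":"array","items":{"type":"array","prefixItems":[{"type":"number"},{"type":"array","items":{"type":"number"},"minItems":3,"maxItems":3},{"type":"array","items":{"type":"number"},"minItems":3,"maxItems":3}],"minItems":3,"maxItems":3},"minItems":1,"maxItems":10},"clamp_n":{"type":"number"},"only":{"type":"string"},"quiet":{"type":"boolean"},"lines":{"type":"string"}},"required":["moves"],"additionalProperties":false}. moves is a list of rows, 1 to 10 of them, each written [opening, [dx, dy, dz], [rx, ry, rz]]: the opening from 0.0 (shut) to 1.0 (fully open), then dx, dy, dz in shares of 0.6 m (1.0 is 0.6 m), then a rotation vector rx, ry, rz in fractions of the full range, 1 being 4 rad; each row is the pose to reach, as a shift and turn from the pose commanded when the call began, along the tool's axes at that moment; what a row does not reach only later rows make up. A row lasts 1/8 s, in which the tool goes at most 0.0625 m and 0.188 rad, less where a joint would pass 70% of its speed; a pose out of reach is approached as far as the arm can. The fingers move at their own pace and stop on an object; clamp_n is the grip in N (left out, the last holds). Time passes only in rows, so rows that do not move let the fingers close. The tool returns the time, the measured TCP pose, the force, the opening and the grip force at its end. only (a regular expression) keeps the lines of the reply that match it, lines (a string "A,B") keeps lines A to B, and quiet returns only ok. Shift and turn numbers lie between -1 and 1, and a call with a number outside is refused. Input that does not fit is refused with a message, and nothing moves.
- r.observe(): the state, without advancing time (a new reading comes with each control period).
- viewer.grab_frame(name): name is "scene" or "top" or "wrist"; returns a dict with "color" (480x640x3 uint8, red, green, blue), "mtx" (3x3 intrinsics, pixels), "extrinsics" (4x4, takes a point from camera to world coordinates). Camera axes: x right, y down, z forward; pixel columns grow to the right and rows downward; lengths in m; the calibration is good to about 2 mm. A picture is of the moment at which its call begins. There is no depth.
- order.job_done(): hands the job in; it is judged then, once.
The state is a dict: "time": time; "joint_pos": joint angles; "qvel": joint speeds; "effort": joint torques, N m; "eef_pos": TCP position; "tcp_rot": TCP orientation; "contact_force": force on the tool from outside, world axes, zero at the start; "wrist_torque": the same for the moment, N m; "finger_gap": opening from 0.0 (shut) to 1.0 (fully open); "gripper_force": force on a finger pad.
Only numpy, scipy, OpenCV 4.12 (cv2) and the standard library are available. Lean on these libraries where they do the work, as an engineer would, in place of code of your own. Each camera call takes 0.05 s, during which the arm holds its last target. There are 200 camera calls.

## Task

The small clipboard lies at the bottom of the pile in the dark letter tray, with its clip sticking out of the tray's front. Slide it straight out under the tray's front bar, right out of the tray, and leave it lying flat on the desk just in front of the tray. The notebook and the tin case on top must not be lifted or toppled: they stay in the tray, flat, with the tin on the notebook.

Things in the scene. Friction and masses are not known exactly. Their poses are not given: they have to be found in the camera images.
- clipboard: Small wooden clipboard on the tray's floor, 180 (x) x 110 (y) x 6 mm, 0.12 kg. Origin: centre of its underside, z up. On top of its -x end stands a steel clip, a bar 14 (x) x 44 (y) x 20 mm high centred at x = -70 mm, top 26 mm above the underside; this end sticks out about 60 mm past the tray's front. Not the bigger clipboard (230 x 160 mm) elsewhere on the desk.
- tray: Dark steel letter tray, fixed, 186 (x) x 154 (y) x 35 mm high, floor 3 mm thick, inside 146 mm wide. Origin: centre of its underside, on the desk. Front (-x, outer face at x = -93 mm): no wall but a cross bar 5 mm thick, 14.5 to 35 mm above the desk. The clipboard slides out to -x under the bar; the bar holds the notebook back.
- notebook: Grey hardback notebook, 130 (x) x 105 (y) x 16 mm thick, lying on the clipboard inside the tray behind the front bar; it may slip forward up to 20 mm to the bar and sinks 6 mm to the tray's floor as the clipboard leaves. Origin: centre of its underside; z up. About 0.16 kg.
- tin: Flat aluminium tin case, 95 (x) x 55 (y) x 18 mm high, lying on the notebook. Origin: centre of its underside; z up. About 0.07 kg.

How it is judged:
By the outcome, as a careful person would: the job done as asked, in the order asked, and still so for the second after the job is handed in, with the robot touching nothing.
It also fails if it takes over 32 s, if anything falls off the work surface, if the arm or the gripper's body presses on something with over 40 N, if the wrist force passes 120 N, or if a joint passes its speed limit or range.

## Working session

There is one attempt and no reset: what is moved stays moved. The work goes in short steps, Python scripts to look and compute and a tool call to move; the robot and the scene stay as the last step left them, time stands still between calls to the robot, and variables do not carry over. Pictures are saved under pics/ and viewed, at most 10 in all, crops included, and the job is handed in when it is done.

```bash
ls; mkdir -p pics
```

Run:
```python
from station import r, viewer, order
import cv2,numpy as np
for n in("top","scene"):
    f=viewer.grab_frame(n); cv2.imwrite(f"pics/{n}0.png",f["color"][:,:,::-1]); print(n,f["mtx"].tolist(),f["extrinsics"].round(4).tolist())
print(r.observe())
```

```text
pics
station.py
top [[548.4085918708454, 0.0, 315.7456773305195], [0.0, 548.4085918708454, 246.78458353218267], [0.0, 0.0, 1.0]] [[0.03, -0.992, 0.1224, 0.5265], [-0.9995, -0.0303, -0.0012, 0.1971], [0.0049, -0.1223, -0.9925, 0.7146], [0.0, 0.0, 0.0, 1.0]]
scene [[490.6053193429311, 0.0, 322.4583437324508], [0.0, 490.6053193429311, 238.91536795057544], [0.0, 0.0, 1.0]] [[-0.1969, 0.6061, -0.7707, 1.123], [0.9803, 0.1092, -0.1645, 0.2951], [-0.0156, -0.7879, -0.6156, 0.4348], [0.0, 0.0, 0.0, 1.0]]
{'time': 0.1, 'joint_pos': array([-1.52409571e+00,  1.58977466e-01,  1.59808288e+00, -2.11014425e-05,
        1.38620789e+00, -2.10101036e-01]), 'qvel': array([ 0.00106169, -0.00139096, -0.0030271 , -0.00028166,  0.00130885,
       -0.00134066]), 'effort': array([-3.94496237e-04, -3.86503351e+01, -3.22960675e+01,  7.02933781e-02,
        3.39706976e-02, -4.54328585e-05]), 'eef_pos': array([ 0.1459867 , -0.55554132,  0.19093396]), 'tcp_rot': array([-3.11407215e+00, -4.02067592e-01, -1.82228798e-04]), 'contact_force': array([ 0.10274058,  0.40653349, -0.28930866]), 'wrist_torque': array([ 0.04057513, -0.03674299, -0.01008619]), 'gripper_force': 0.0, 'finger_gap': 0.9971671443809549}
```

View pics/top0.png

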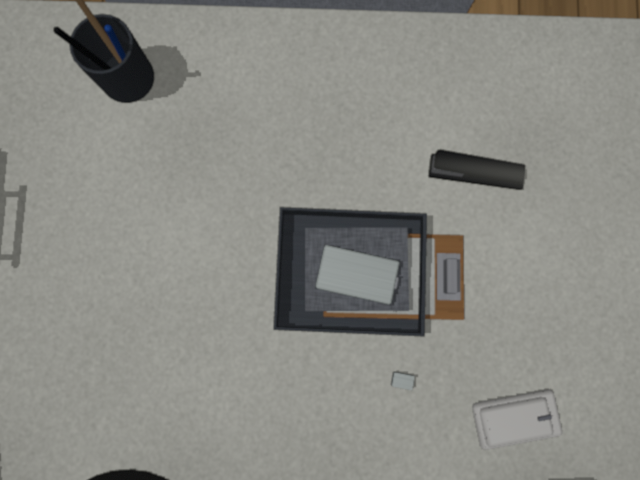

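View pics/scene0.png

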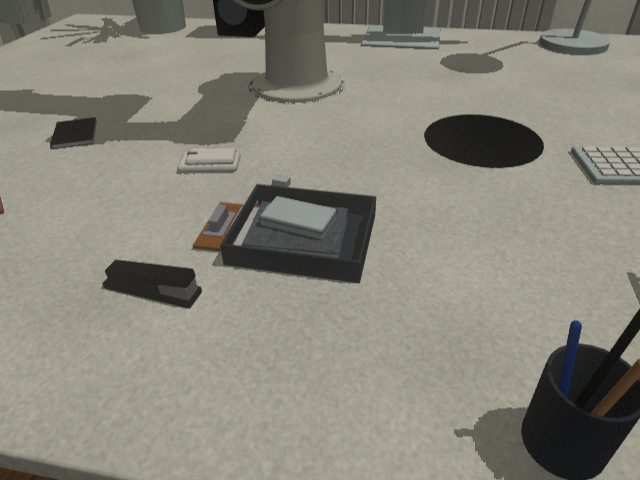

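The top view shows the tray with rim corners near (281,208), (427,214), (424,334) and (275,328). The orange clipboard end spans about cols 427–464 and rows 235–319, with its clip near (450,277). The space to the right is free: the stapler is above row 190 and the white object is below row 390.

Create h.py:
```python
from station import r, viewer, order
import cv2,numpy as np
from scipy.spatial.transform import Rotation as R
def ray(f,p,z):
    p=np.atleast_2d(p).astype(float); E=f["extrinsics"]
    d=np.c_[p,np.ones(len(p))]@np.linalg.inv(f["mtx"]).T@E[:3,:3].T; o=E[:3,3]
    return (o+d*((z-o[2])/d[:,2])[:,None])[:,:2]
def board(f,box=None):
    h=cv2.cvtColor(f["color"],cv2.COLOR_RGB2HSV)
    m=cv2.inRange(h,(5,110,60),(20,255,255)); 
    if box: k=np.zeros_like(m); k[box[1]:box[3],box[0]:box[2]]=255; m&=k
    return m
```

Run:
```python
from h import *
f=viewer.grab_frame("top"); m=board(f,(427,200,520,360)); p=cv2.findNonZero(m)
b=cv2.boxPoints(cv2.minAreaRect(p)); print("end px",b.round(1).tolist()); print(ray(f,b,.009).round(4).tolist())
g=cv2.cvtColor(f["color"],cv2.COLOR_RGB2GRAY)
t=cv2.inRange(g,0,60); k=np.zeros_like(t); k[195:345,265:430]=255; t&=k
c=max(cv2.findContours(t,cv2.RETR_EXTERNAL,cv2.CHAIN_APPROX_NONE)[0],key=cv2.contourArea)
b=cv2.boxPoints(cv2.minAreaRect(c)); print("tray px",b.round(1).tolist()); print(ray(f,b,.035).round(4).tolist())
cv2.imwrite("pics/crop.png",cv2.resize(f["color"][195:345,390:480,::-1],None,fx=4,fy=4,interpolation=cv2.INTER_CUBIC))
```

```text
end px [[427.0, 318.0], [427.0, 235.0], [463.0, 235.0], [463.0, 318.0]]
[[0.5263, 0.0514], [0.6334, 0.052], [0.6348, 0.0051], [0.5276, 0.0054]]
tray px [[274.29998779296875, 328.3999938964844], [279.6000061035156, 207.5], [432.5, 214.3000030517578], [427.20001220703125, 335.1000061035156]]
[[0.508, 0.244], [0.6587, 0.2432], [0.656, 0.0505], [0.5054, 0.0564]]
```

View pics/crop.png

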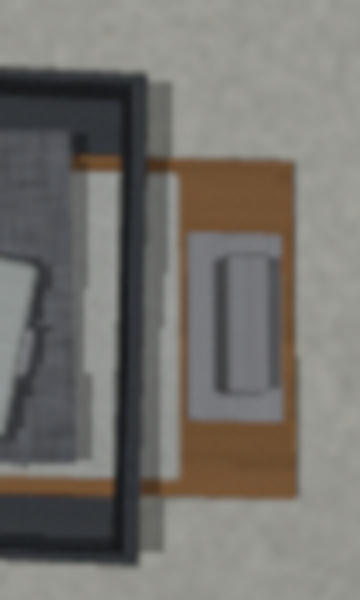

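The crop (4x, offset (390,195)) shows the clipboard end edge at crop (295,160)–(298,497). The clip bar is centred near crop (250,324), and the tray's front rim outer edge runs (146,75)–(137,563).

Run:
```python
from h import *
f=viewer.grab_frame("top"); q=lambda l:np.array(l)/4+[390,195]-.4
b=ray(f,q([(295,160),(298,497)]),.009); t=ray(f,q([(146,75),(137,563)]),.035); c=ray(f,q([(250,324)]),.029)
for e in(b,t): d=e[1]-e[0]; print(e.round(4).tolist(),"mid",e.mean(0).round(4),"len",np.linalg.norm(d).round(4),"yaw",np.degrees(np.arctan2(d[1],-d[0])).round(2))
side=ray(f,[(281,208),(427-.5,213.75)],.035);d=side[1]-side[0];print("tray side",side.round(4).tolist(),np.degrees(np.arctan2(d[0],-d[1])).round(2))
print("clip",c.round(4))
s=r.observe(); print(s["eef_pos"],R.from_rotvec(s["tcp_rot"]).as_matrix().round(4).tolist())
```

```text
[[0.6354, 0.0046], [0.5266, 0.004]] mid [0.581  0.0043] len 0.1088 yaw -0.33
[[0.6569, 0.0586], [0.5051, 0.0605]] mid [0.581  0.0596] len 0.1519 yaw 0.73
tray side [[0.6581, 0.2414], [0.6565, 0.0581]] -0.53
clip [[0.5799 0.0244]]
[ 0.14598639 -0.55571577  0.19119093] [[0.9672, 0.254, -0.0001], [0.254, -0.9672, 0.0012], [0.0002, -0.0012, -1.0]]
```

Careful with the scale: shifts go in shares of 0.6 m and turns go in shares of 4 rad. That gives: 0.44 m is 0.7333, 0.16 m is 0.2667, -1.314 rad is -0.3285.

Request:
send_path([
  [0.72,[0.0333,-0.0267,0],[0,0,-0.025]],
  [0.72,[0.1,-0.08,0],[0,0,-0.0625]],
  [0.72,[0.1833,-0.145,0],[0,0,-0.1]],
  [0.72,[0.2667,-0.2117,0],[0,0,-0.1375]],
  [0.72,[0.35,-0.2783,0],[0,0,-0.175]],
  [0.72,[0.4333,-0.345,0],[0,0,-0.2125]],
  [0.72,[0.5167,-0.41,0],[0,0,-0.25]],
  [0.72,[0.6,-0.4767,0],[0,0,-0.2875]],
  [0.72,[0.6667,-0.53,0],[0,0,-0.3125]],
  [0.72,[0.7333,-0.5833,0],[0,0,-0.3285]],
], clamp_n=20)

```text
time: 1.45
eef_pos: [0.4836, -0.1038, 0.1918]
tcp_rot: [2.218, 2.225, 0.0]
contact_force: [0.2, -1.4, -0.6]
finger_gap: 0.724
gripper_force: 0.0
```

Create tg.py:
```python
from h import *; import sys
s=r.observe(); M=R.from_rotvec(s["tcp_rot"]); T=np.array(eval(sys.argv[1]))
print(s["time"],s["eef_pos"].round(4),M.as_matrix().round(4).tolist(),"tool shift",M.inv().apply(T-s["eef_pos"]).round(4))
# turn so that tool y = +x world, z down
G=R.from_matrix(np.array([[0,1,0],[1,0,0],[0,0,-1]])); print("turn",(M.inv()*G).as_rotvec().round(4),s["contact_force"].round(1))
```

```bash
python3 tg.py "[.580,.0245,.1]"
```

```text
1.45 [ 0.4836 -0.1038  0.1918] [[-0.0033, 1.0, 0.0003], [1.0, 0.0033, -0.0001], [-0.0001, 0.0003, -1.0]] tool shift [0.128  0.0968 0.0918]
turn [0.0003 0.0001 0.0033] [ 0.2 -1.4 -0.6]
```

Scaled: 0.132 m is 0.22, 0.06 m is 0.1, 0.003 rad is 0.0008.

Request:
send_path([
  [0.72,[0.0667,0.05,0.0333],[0,0,0]],
  [0.72,[0.1333,0.1,0.0833],[0,0,0]],
  [0.72,[0.1833,0.1417,0.1417],[0,0,0]],
  [0.72,[0.2133,0.1613,0.2],[0,0,0.0008]],
  [0.72,[0.2133,0.1613,0.22],[0,0,0.0008]],
  [0.72,[0.2133,0.1613,0.22],[0,0,0.0008]],
])

```text
time: 2.2
eef_pos: [0.5786, 0.0216, 0.0593]
tcp_rot: [-2.224, -2.217, 0.002]
contact_force: [-0.3, -0.3, 0.5]
finger_gap: 0.719
gripper_force: 0.0
```

```bash
python3 tg.py "[.580,.0245,.012]"
```

Run:
```python
from h import *
f=viewer.grab_frame("wrist"); g=viewer.grab_frame("scene")
cv2.imwrite("pics/w1.png",np.hstack([cv2.resize(f["color"],(400,300)),g["color"][130:310:,150:390].repeat(1,0)[:,:].copy() if 0 else cv2.resize(g["color"][130:310,150:390],(400,300))])[:,:,::-1])
```

```text
2.2 [0.5786 0.0216 0.0593] [[0.0031, 1.0, -0.0018], [1.0, -0.0031, -0.0001], [-0.0001, -0.0018, -1.0]] tool shift [0.0029 0.0014 0.0473]
turn [-0.0018  0.0001 -0.0031] [-0.3 -0.3  0.5]
```

View pics/w1.png

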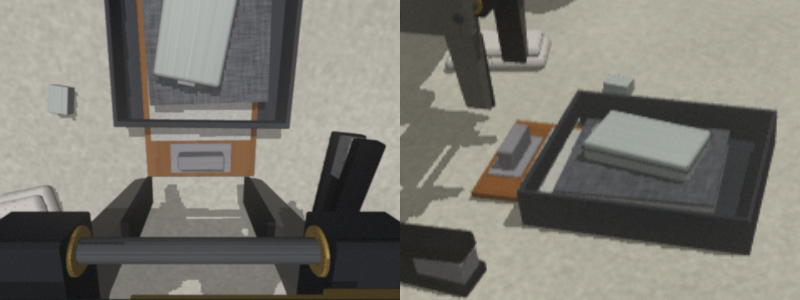

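The wrist half shows the clip at about (200,160), centred between the fingertips at (145,180) and (252,180). The scene half shows the fingers above and in front of the clip. I'll cross-check the clip position from the wrist camera before descending.

Run:
```python
from h import *
f=viewer.grab_frame("wrist"); print(ray(f,[(200*1.6,158*1.6),(147*1.6,178*1.6),(255*1.6,177*1.6)],.029).round(4).tolist(), ray(f,[(147*1.6,178*1.6),(255*1.6,177*1.6)],.009).round(4).tolist(), f["extrinsics"][:3,3].round(3))
print(r.observe()["eef_pos"])
```

```text
[[0.5822, 0.0309], [0.5316, 0.0114], [0.6345, 0.0118]] [[0.5273, 0.004], [0.6394, 0.0045]] [0.58  0.094 0.254]
[0.58051418 0.02107795 0.0616639 ]
```

Scaled: 0.046 m is 0.0767, 0.003 m is 0.005.

Request:
send_path([
  [0.72,[0.005,0,0.025],[0,0,0]],
  [0.72,[0.005,0,0.05],[0,0,0]],
  [0.72,[0.005,0,0.0667],[0,0,0]],
  [0.72,[0.005,0,0.0767],[0,0,0]],
  [0.72,[0.005,0,0.0767],[0,0,0]],
  [0.4,[0.005,0,0.0767],[0,0,0]],
  [0.3,[0.005,0,0.0767],[0,0,0]],
  [0.3,[0.005,0,0.0767],[0,0,0]],
], clamp_n=20)

```text
time: 3.35
eef_pos: [0.5798, 0.0251, 0.0142]
tcp_rot: [2.224, 2.218, 0.001]
contact_force: [-0.1, -0.0, 0.4]
finger_gap: 0.413
gripper_force: 0.0
```

Request:
send_path([
  [0.3,[0,0,0],[0,0,0]],
  [0.3,[0,0,0],[0,0,0]],
], clamp_n=25)

```text
time: 3.6
eef_pos: [0.5795, 0.0251, 0.0139]
tcp_rot: [2.225, 2.218, 0.0]
contact_force: [-0.2, -0.2, -0.2]
finger_gap: 0.303
gripper_force: 0.0
```

```bash
python3 tg.py "[.58,-.108,.014]"
```

```text
3.6 [0.5795 0.0251 0.0139] [[0.003, 1.0, 0.0001], [1.0, -0.003, -0.0], [-0.0, 0.0001, -1.0]] tool shift [-1.331e-01  9.000e-04 -1.000e-04]
turn [ 0.0001  0.     -0.003 ] [-0.2 -0.2 -0.2]
```

The fingers closed to 28 mm without contact, so they missed the clip. I need a picture.

Run:
```python
from h import *
f=viewer.grab_frame("wrist"); g=viewer.grab_frame("scene"); t=viewer.grab_frame("top")
rs=lambda a:cv2.resize(a,(400,300),interpolation=cv2.INTER_CUBIC)
cv2.imwrite("pics/w2.png",np.vstack([np.hstack([rs(f["color"]),rs(g["color"][170:290,170:330])]),np.hstack([rs(t["color"][200:350,380:580]),rs(f["color"][180:360,200:440])])])[:,:,::-1])
```

```text
(no output)
```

View pics/w2.png

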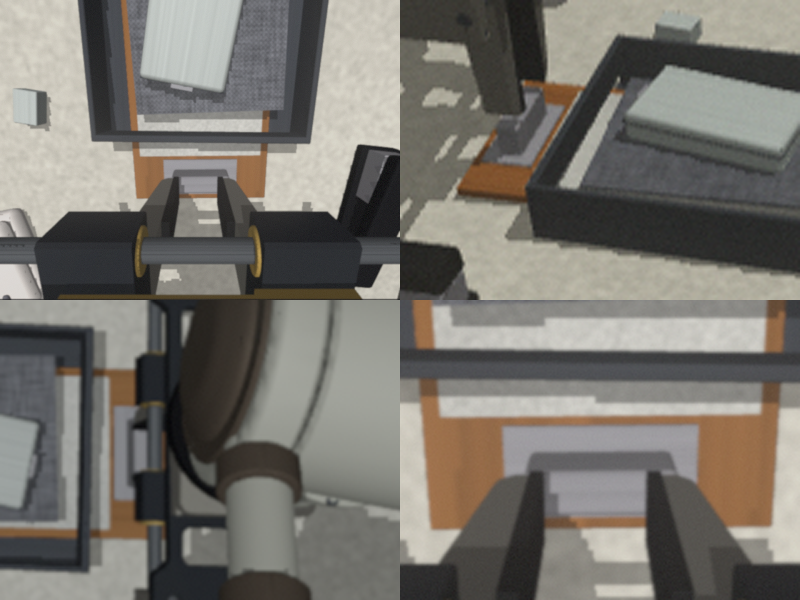

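Run:
```python
from h import *
s=r.observe(); p=s["eef_pos"]; print(p,s["finger_gap"],s["contact_force"].round(1))
for n in("wrist","scene","top"):
    f=viewer.grab_frame(n);E=np.linalg.inv(f["extrinsics"])
    P=[p+[-.014,0,0],p+[.014,0,0],p+[-.014,0.01,0],[.58,.0175,.029],[.58,.0315,.029],[.602,.0245,.029],[.558,.0245,.029],[.6354,.0046,.009],[.5266,.004,.009]]
    print(n,cv2.projectPoints(np.array(P),E[:3,:3],E[:3,3],f["mtx"],None)[0][:,0].round(0).tolist())
f=viewer.grab_frame("scene"); print("clip top in scene z.029",ray(f,[(170+(525-400)*.4,170+95*.4)],.029))
```

```text
[0.57951545 0.0251573  0.01381029] 0.30056231523928506 [ 0.6 -0.7  0.2]
wrist [[290.0, 288.0], [344.0, 288.0], [289.0, 270.0], [318.0, 315.0], [318.0, 287.0], [364.0, 301.0], [272.0, 301.0], [421.0, 321.0], [218.0, 323.0]]
scene [[223.0, 215.0], [216.0, 226.0], [230.0, 216.0], [213.0, 212.0], [222.0, 213.0], [212.0, 221.0], [223.0, 204.0], [192.0, 245.0], [220.0, 202.0]]
top [[448.0, 288.0], [448.0, 266.0], [441.0, 287.0], [458.0, 276.0], [446.0, 275.0], [452.0, 258.0], [452.0, 293.0], [463.0, 235.0], [464.0, 319.0]]
clip top in scene z.029 [[0.56931646 0.02382317]]
```

Run:
```python
from h import *
f=viewer.grab_frame("wrist"); g=viewer.grab_frame("scene")
rs=lambda a:cv2.resize(a,(400,600),interpolation=cv2.INTER_CUBIC)
cv2.imwrite("pics/w3.png",np.hstack([rs(f["color"][220:370,268:368]),rs(g["color"][160:265,180:250])])[:,:,::-1])
```

```text
(no output)
```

View pics/w3.png

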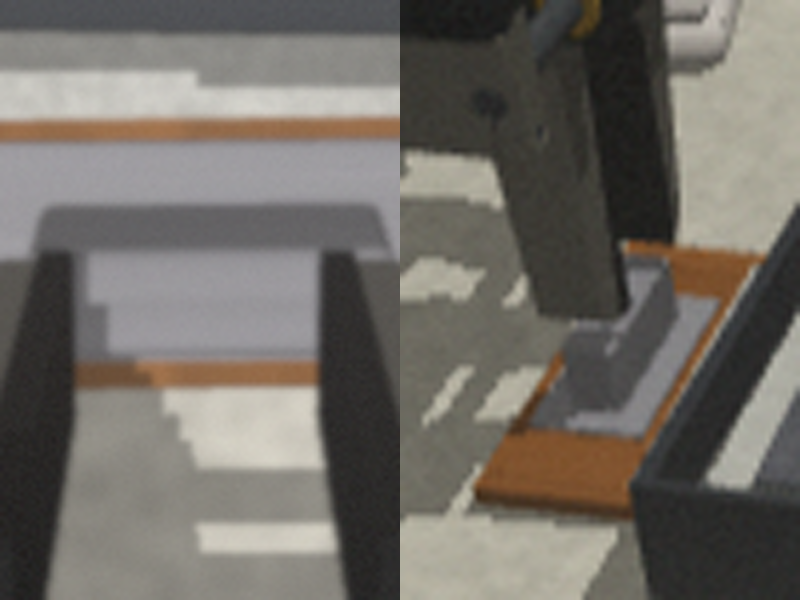

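The zoom shows the fingertips hiding part of the clip's top: scene tip bottom edge at zoom (540–628, 313), wrist inner corners at (72,250) and (320,250). They look to be above the clip, so I'll triangulate a fingertip.

Add to h.py:
```python
def tri(f,p,g,q):
    P=lambda c:c["mtx"]@np.linalg.inv(c["extrinsics"])[:3]
    X=cv2.triangulatePoints(P(f),P(g),np.array(p,float).reshape(2,1),np.array(q,float).reshape(2,1)); X=(X[:3]/X[3])[:,0]
    e=P(f)@np.r_[X,1]; e2=P(g)@np.r_[X,1]
    return X.round(4),(e[:2]/e[2]-p).round(1),(e2[:2]/e2[2]-q).round(1)
```

Run:
```python
from h import *
f=viewer.grab_frame("wrist"); g=viewer.grab_frame("scene")
W=lambda x,y:(268+x/4,220+y/4); S=lambda x,y:(180+(x-400)*.175,160+y*.175)
print("tip",tri(f,W(320,250),g,S(628,305)),tri(f,W(400,258),g,S(625,310)))
print("clip +y top corners",tri(f,W(380,250),g,S(615,340)),tri(f,W(385,250),g,S(605,345)))
s=r.observe();print(s["eef_pos"],s["joint_pos"].round(3))
```

```text
tip (array([0.5937, 0.0352, 0.0373]), array([0.7, 3.4]), array([0.7, 0.2])) (array([0.6018, 0.0373, 0.0419]), array([0.1, 0.5]), array([0.1, 0. ]))
clip +y top corners (array([0.6011, 0.0335, 0.0316]), array([0.5, 2.5]), array([0.5, 0.2])) (array([0.6021, 0.0318, 0.0304]), array([1. , 4.9]), array([1.1, 0.3]))
[0.57950068 0.02514306 0.01380239] [-0.165  0.372  1.717  0.     1.053 -0.162]
```

Both views agree that the real fingertips are about 25 mm higher than the reported TCP, so they passed over the clip. I'll reopen and go down further in small steps while watching the force.

Scaled: 0.012 m is 0.02, 0.008 m is 0.0133.

Request:
send_path([
  [0.72,[0,0,0],[0,0,0]],
  [0.72,[0,0,0],[0,0,0]],
  [0.72,[0,0,0],[0,0,0]],
  [0.72,[0,0,0],[0,0,0]],
  [0.72,[0,0,0.0067],[0,0,0]],
  [0.72,[0,0,0.0133],[0,0,0]],
  [0.72,[0,0,0.02],[0,0,0]],
  [0.72,[0,0,0.02],[0,0,0]],
])

```text
time: 5.15
eef_pos: [0.579, 0.0252, 0.0012]
tcp_rot: [-2.224, -2.217, 0.001]
contact_force: [0.0, 0.7, -0.1]
finger_gap: 0.72
gripper_force: 0.0
```

Run:
```python
from h import *
f=viewer.grab_frame("wrist"); g=viewer.grab_frame("scene")
rs=lambda a:cv2.resize(a,(400,600),interpolation=cv2.INTER_CUBIC)
cv2.imwrite("pics/w4.png",np.hstack([rs(f["color"][220:370,230:400]),rs(g["color"][160:265,180:250])])[:,:,::-1])
```

```text
(no output)
```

View pics/w4.png

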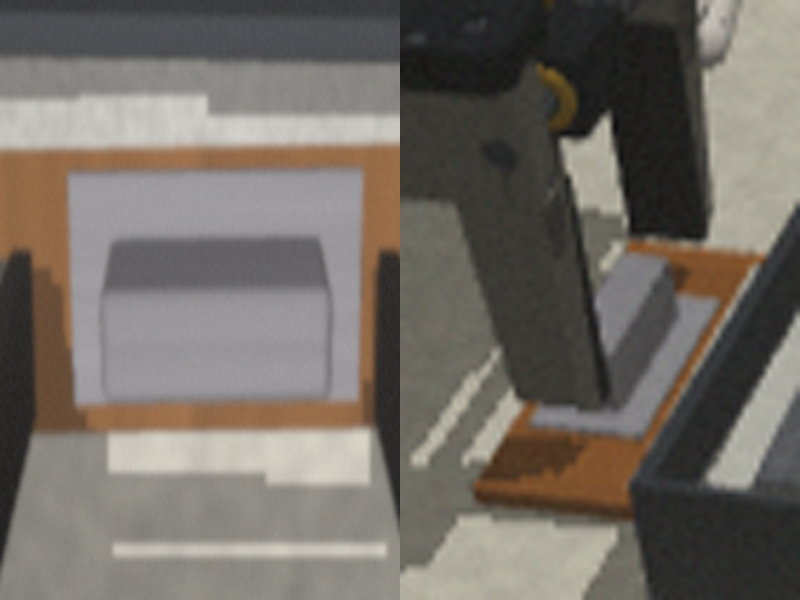

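The fingers now straddle the clip, which spans wrist zoom 103–330 between fingers at 30 and 375. The tips are still above the board and there is no contact. I'll go 11 mm lower and 2 mm to the right, then close.

Scaled: 0.011 m is 0.0183, 0.002 m is 0.0033.

Request:
send_path([
  [0.72,[0,0.0033,0.005],[0,0,0]],
  [0.72,[0,0.0033,0.01],[0,0,0]],
  [0.72,[0,0.0033,0.015],[0,0,0]],
  [0.72,[0,0.0033,0.0183],[0,0,0]],
  [0.72,[0,0.0033,0.0183],[0,0,0]],
])

```text
time: 5.88
eef_pos: [0.5813, 0.0252, -0.0094]
tcp_rot: [-2.224, -2.218, 0.0]
contact_force: [-0.5, -0.1, -0.2]
finger_gap: 0.72
gripper_force: 0.0
```

Request:
send_path([
  [0.4,[0,0,0],[0,0,0]],
  [0.3,[0,0,0],[0,0,0]],
  [0.3,[0,0,0],[0,0,0]],
  [0.3,[0,0,0],[0,0,0]],
  [0.3,[0,0,0],[0,0,0]],
], clamp_n=20)

```text
time: 6.5
eef_pos: [0.5816, 0.0251, -0.0091]
tcp_rot: [2.225, 2.218, 0.0]
contact_force: [-1.0, -0.2, 0.7]
finger_gap: 0.476
gripper_force: 20.0
```

Gripped: 44 mm at 20 N. Now I'll pull slowly straight out, about 135 mm in all.

Scaled: -0.04 m is -0.0667, -0.035 m is -0.0583.

Request:
send_path([
  [0.3,[-0.0017,0,0],[0,0,0]],
  [0.3,[-0.005,0,0],[0,0,0]],
  [0.3,[-0.01,0,0],[0,0,0]],
  [0.3,[-0.0167,0,0],[0,0,0]],
  [0.3,[-0.025,0,0],[0,0,0]],
  [0.3,[-0.0333,0,0],[0,0,0]],
  [0.3,[-0.0417,0,0],[0,0,0]],
  [0.3,[-0.05,0,0],[0,0,0]],
  [0.3,[-0.0583,0,0],[0,0,0]],
  [0.3,[-0.0667,0,0],[0,0,0]],
], clamp_n=30)

```text
time: 7.75
eef_pos: [0.5813, -0.0152, -0.0093]
tcp_rot: [-2.225, -2.218, 0.0]
contact_force: [-0.3, 2.8, 0.7]
finger_gap: 0.475
gripper_force: 30.0
```

Request:
send_path([
  [0.3,[-0.01,0,0],[0,0,0]],
  [0.3,[-0.02,0,0],[0,0,0]],
  [0.3,[-0.03,0,0],[0,0,0]],
  [0.3,[-0.04,0,0],[0,0,0]],
  [0.3,[-0.05,0,0],[0,0,0]],
  [0.3,[-0.06,0,0],[0,0,0]],
  [0.3,[-0.07,0,0],[0,0,0]],
  [0.3,[-0.08,0,0],[0,0,0]],
  [0.3,[-0.09,0,0],[0,0,0]],
  [0.3,[-0.1,0,0],[0,0,0]],
])

```text
time: 9.0
eef_pos: [0.5812, -0.0754, -0.0092]
tcp_rot: [2.225, 2.218, -0.0]
contact_force: [-0.1, 0.7, -0.5]
finger_gap: 0.473
gripper_force: 30.0
```

Run:
```python
from h import *
f=viewer.grab_frame("wrist"); g=viewer.grab_frame("scene"); t=viewer.grab_frame("top")
cv2.imwrite("pics/p1.png",np.vstack([np.hstack([cv2.resize(f["color"],(400,300)),cv2.resize(g["color"][130:310,150:390],(400,300))]),np.hstack([cv2.resize(t["color"],(400,300)),cv2.resize(t["color"][190:370,250:490],(400,300))])])[:,:,::-1])
```

```text
(no output)
```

View pics/p1.png

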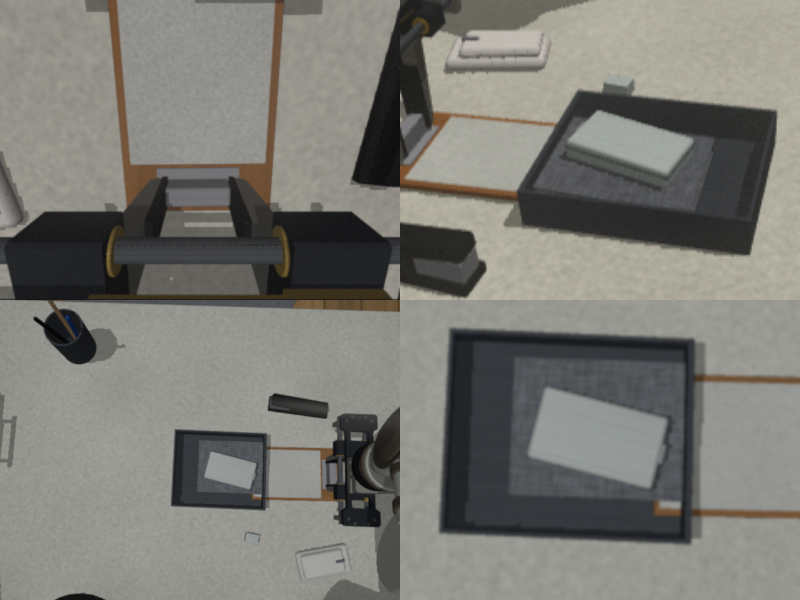

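The pull is going well. The notebook rests against the bar with the tin on it, and only about 25 mm of the clipboard remains inside. I'll finish the pull and lower it to the desk.

Scaled: -0.037 m is -0.0617, -0.034 m is -0.0567.

Request:
send_path([
  [0.3,[-0.0067,0,0],[0,0,0]],
  [0.3,[-0.015,0,0],[0,0,0]],
  [0.3,[-0.0233,0,0],[0,0,0]],
  [0.3,[-0.0317,0,0],[0,0,0]],
  [0.3,[-0.04,0,0],[0,0,0]],
  [0.3,[-0.0483,0,0],[0,0,0]],
  [0.3,[-0.0567,0,0],[0,0,0]],
  [0.3,[-0.0617,0,0],[0,0,0]],
  [0.3,[-0.0617,0,0],[0,0,0]],
])

```text
time: 10.28
eef_pos: [0.5811, -0.1121, -0.0092]
tcp_rot: [2.225, 2.218, -0.0]
contact_force: [-0.5, -0.2, -1.2]
finger_gap: 0.472
gripper_force: 30.0
```

Request:
send_path([
  [0.3,[0,0,0.0017],[0,0,0]],
  [0.3,[0,0,0.0033],[0,0,0]],
  [0.3,[0,0,0.005],[0,0,0]],
  [0.3,[0,0,0.005],[0,0,0]],
])

```text
time: 10.78
eef_pos: [0.5811, -0.1118, -0.0121]
tcp_rot: [-2.225, -2.218, -0.0]
contact_force: [-0.6, 0.7, 0.8]
finger_gap: 0.475
gripper_force: 30.0
```

Run:
```python
from h import *
t=viewer.grab_frame("top"); m=board(t,(380,200,560,360)); p=cv2.findNonZero(m)[:,0]; i=p[:,0].argmin()
print("board inner edge px",p[i],ray(t,[p[i]],.006))
```

```text
board inner edge px [430 237] [[0.63130776 0.04742214]]
```

The inner end is at y≈0.047 and the tray front at 0.060, so it is fully out. Release and retreat.

Scaled: -0.14 m is -0.2333, -0.12 m is -0.2.

Request:
send_path([
  [0.5,[0,0,0],[0,0,0]],
  [0.6,[0,0,0],[0,0,0]],
  [0.75,[0,0,0],[0,0,0]],
  [0.75,[0,0,0],[0,0,0]],
  [0.75,[0,0,-0.0333],[0,0,0]],
  [0.75,[0,0,-0.0833],[0,0,0]],
  [0.75,[0,0,-0.15],[0,0,0]],
  [0.75,[-0.0667,0,-0.2],[0,0,0]],
  [0.75,[-0.15,0,-0.2333],[0,0,0]],
  [0.75,[-0.2333,0,-0.2333],[0,0,0]],
])

```text
time: 12.08
eef_pos: [0.5825, -0.2543, 0.1325]
tcp_rot: [2.219, 2.214, 0.002]
contact_force: [0.5, -0.4, -0.3]
finger_gap: 0.75
gripper_force: 0.0
```

Request:
send_path([
  [0.75,[-0.0833,0,0],[0,0,0]],
  [0.75,[-0.1667,0,0],[0,0,0]],
  [0.75,[-0.2167,0,0],[0,0,0]],
  [0.75,[-0.2167,0,0],[0,0,0]],
])

```text
time: 12.58
eef_pos: [0.5799, -0.3843, 0.1292]
tcp_rot: [2.227, 2.214, -0.0]
contact_force: [0.1, 0.3, 0.1]
finger_gap: 0.75
gripper_force: 0.0
```

Run:
```python
from h import *
g=viewer.grab_frame("scene"); t=viewer.grab_frame("top")
cv2.imwrite("pics/p2.png",np.hstack([cv2.resize(g["color"][130:310,100:390],(400,300)),cv2.resize(t["color"][160:400,250:640],(400,300))])[:,:,::-1])
m=board(t,(380,200,640,360)); p=cv2.findNonZero(m); b=cv2.boxPoints(cv2.minAreaRect(p)); print(ray(t,b,.006).round(4).tolist())
```

```text
[[0.5251, 0.0493], [0.6327, 0.0474], [0.6342, -0.1355], [0.5266, -0.1302]]
```

View pics/p2.png

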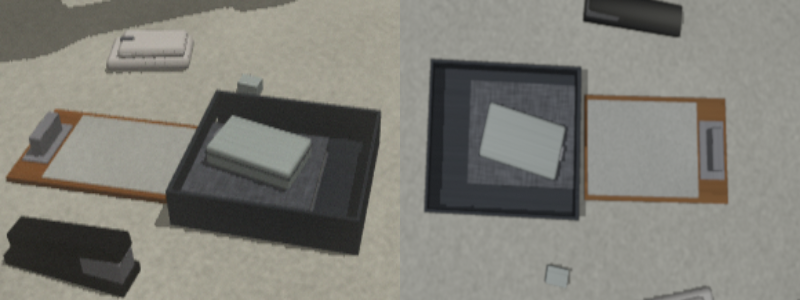

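The clipboard lies flat in front of the tray, with its inner edge at right-view cols 584–587 against the tray rim at 580. The notebook and tin are flat in the tray. Handing in.

```bash
python3 -c "
from station import r, viewer, order
print(order.job_done())"
```

```text
the job is handed in; nothing more can be done
None
```

The clipboard is out of the tray and lying flat on the desk about 11 mm in front of it; the notebook and tin are still flat in the tray with the tin on top, and the job was handed in at about 12.7 s.

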